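# Load the mirror reference into a bench reader and index its carriage under the lens

## Task

Get the bench reader ready for its mirror check: take the mirror reference (blue-grey mirror face, not the white one) out of its tray by its long sides, set it down on the bench, take it again by its two ends and lower it gently into the nest of the carriage, orange dots at the same end, so that all three ball feet sit in their V seats and it cannot rock. Then pull up the red plunger knob, slide the carriage over until it stands under the lens and let the plunger drop fully home in that hole. Do not drop or tip the mirror, and leave the white reference, the bottles and the beaker where they are.

Things in the scene. Friction and masses are not known exactly. Their poses are not given: they have to be found in the camera images.
- reader: Bench reader, fixed: aluminium base, x -130 to +75 mm, y -150 to +150 mm, 16 mm high, with two steel rails along y at x = +-38 mm. Origin on the bench under the middle of the rails; +x points away from the robot, +y left. Load station at y = +75 mm, read station at y = -75 mm. Behind the read station stands the column of the lens head (x 65 to 150, y -120 to -30 mm).
- lens (a point): Lens of the reader, pointing down on the read station: black barrel 44 mm wide, this point in the middle of its lower end, 100 mm above the bench. A white head over it spans 28 mm forward (-x of the reader) and 29 mm to either side of this point, z 136 to 193 mm; its column behind is 226 mm high. Nothing can be loaded from above there.
- carriage (a joint): Slide of the carriage along the rails, m: 0 = load station, pinned, where it starts; grows towards reader -y; 0.075 = middle hole, not used; 0.150 = nest right under the lens. Stops at -0.003 and 0.153. Friction 1 N. It cannot slide (1 mm play) while the pin is in a hole. Dark plate, top at z = 38 mm: x -50 to +52 mm, 90 mm wide, with a 44 mm wide tongue forward to x = -128 mm.
- index_strip: Steel strip fixed on the reader along its y at x = -110 mm, top 27 mm above the bench, with three 11.5 mm round holes at y = +75 (load), 0 and -75 mm (read) for the plunger's pin. Origin in the middle of its underside; axes as the reader's.
- nest (a point): Where the mirror's origin belongs: 42 mm above the bench, at reader x = 0, moving with the carriage; axes as the reader's. Three V seats draw the feet in from about 3 mm off. Guards 6 mm thick, 60 mm long (x) at y = +-30 mm, tops 30 mm above this point, leave 5 mm beside the mirror, too little for fingers: in here it can be held only by its free ends. Orange dot on the plate at x = +44 mm.
- seat_a: Brass V seat 10 mm high for one ball foot, at the orange-dot end of the nest (26 mm to +x of its centre), groove along x.
- seat_b: Brass V seat 10 mm high, 24 mm to -x and 17 mm to +y of the nest's centre, groove pointing to the middle.
- seat_c: Brass V seat 10 mm high, 24 mm to -x and 17 mm to -y of the nest's centre, groove pointing to the middle.
- plunger (a joint): Lift of the index plunger, m: 0 = pin fully home in a hole, 0.016 = stop; the 10 mm round-nosed pin clears the strip above 0.010. A spring pushes it down with 5 N at 0, 10 N at 0.014. Between holes the pin rides on the strip (reads about 0.0095) and drops in by itself when within about 3 mm of a hole.
- knob (a point): Middle of the plunger's upright round red knob, 28 mm wide, 30 mm high (15 mm above and below this point), at reader x = -110 mm on the carriage's tongue; 69 mm above the bench with the pin home. It travels with the carriage; held up, it serves to push it along. Sleeve below it: 28 mm wide, top 52 mm. The lens head begins 82 mm behind its path: at the knob, close the fingers along the reader's y.
- mirror: Mirror reference: loose dark metal block 66 (x) by 50 mm (y), from z = 8 to 26 mm, on three 12 mm steel ball feet; round blue-grey mirror 40 mm wide in its top. Origin in the middle, level with the feet's undersides; z up. Feet at (26, 0), (-24, 17), (-24, -17) mm. Orange dot on top at the +x end. 0.18 to 0.35 kg. Starts in one of the tray's wells.
- dot (a point): Orange dot on the mirror reference, 8 mm wide, on its top 27 mm to +x of its centre, above the single ball foot; in the nest it lies at the end where the carriage has its own orange dot.
- white_tile: White reference: same block, feet and dot as the mirror but with a matt white round face; stands in the tray's other well. Leave it there.
- tray: Grey tray fixed on the bench, 176 (x) by 100 (y) by 36 mm, origin in the middle of its underside. Wells at x = +-42 mm, floor at z = 8 mm; the references stand in them, their x along the tray's x, with 3 mm to spare. Walls close to their ends; at both long sides a finger opening 48 mm wide, clear to the floor and outwards. Free bench, 100 mm or more, lies between tray and reader.
- bottle: Loose white reagent bottle, 45 mm wide, 90 mm high, behind the work; origin under its middle. Bystander.
- beaker: Loose clear beaker, 62 mm wide, 78 mm high, behind the work; origin under its middle. Bystander.
- bottle_b: Second loose reagent bottle, like the first, further back. Bystander.
Things that resemble listed ones, but are neither listed nor needed, are in the scene too. Leave any yellow look-alike of the mirror alone.

How it is judged (in metres and radians):
On the way, in this order (a step that is already met when the one before it is completed fails the run):
1. the mirror reference stands on the bench itself, let go (height (world z) of mirror below 0.004 m and angle between mirror's own z axis and vertical below 0.05 rad and contact force between the fingers and mirror below 0.05 N and linear speed of mirror below 0.02 m/s), for 0.1 s.
2. at the load station the mirror reference is seated in the nest with all three feet bearing, dots at the same end, let go (horizontal distance between mirror and nest below 0.002 m and z of mirror in the frame of nest between -0.002 and 0.0015 m and angle between the x axis of mirror and the x axis of nest, either way round below 0.05 rad and angle between mirror's own z axis and vertical below 0.03 rad and x of dot in the frame of nest above 0.02 m and contact force between mirror and seat_a above 0.1 N and contact force between mirror and seat_b above 0.1 N and contact force between mirror and seat_c above 0.1 N and contact force between the fingers and mirror below 0.05 N and value of joint carriage below 0.004 m), for 0.2 s.
3. the plunger is pulled clear of the strip at the load station (value of joint plunger above 0.0088 m and value of joint carriage below 0.008 m), for 0.05 s.
At the end, for the whole second after the job is handed in: Carriage at the read station (0.147 to 0.1525 m), plunger within 2 mm of home; the mirror still in the nest: within 2 mm in plan and height, dots at the same end, turned under 0.05 rad, level within 0.03 rad, each V seat carrying 0.1 N or more, at rest; nothing held (value of joint carriage between 0.147 and 0.1525 m and value of joint plunger below 0.002 m and horizontal distance between mirror and nest below 0.002 m and z of mirror in the frame of nest between -0.002 and 0.0015 m and angle between the x axis of mirror and the x axis of nest, either way round below 0.05 rad and angle between mirror's own z axis and vertical below 0.03 rad and x of dot in the frame of nest above 0.02 m and contact force between mirror and seat_a above 0.1 N and contact force between mirror and seat_b above 0.1 N and contact force between mirror and seat_c above 0.1 N and linear speed of mirror below 0.01 m/s); the robot touches nothing.
It fails at once if the mirror reference falls: it moves faster than 0.35 m/s with no finger on it (contact force between the fingers and mirror below 0.05 N and linear speed of mirror above 0.35 m/s).
It fails at once if the mirror reference is tipped more than 0.4 rad (angle between mirror's own z axis and vertical above 0.4 rad).
It fails at once if the white reference is taken or shifted by more than 15 mm (distance of white_tile from where it was at the start of the episode above 0.015 m).
It fails at once if the bottles or the beaker is shifted by more than 20 mm (distance of any of bottle, bottle_b, beaker from where it was at the start of the episode above 0.02 m).
It also fails if it takes over 72 s, if anything falls off the work surface, if the arm or the gripper's body presses on something with over 40 N, if the wrist force passes 120 N, or if a joint passes its speed limit or range.

## Robot

A 7-joint arm with a two-finger parallel gripper is mounted at the origin on a cart in front of the work surface, level with it; the furniture and walls round the work are solid. World frame = base frame: x ahead of the robot, y to its left, z up, the work surface at z = 0. Lengths are in m, angles in degrees, forces in N, time in s.
With the tool pointing down it reaches from about 0.425 to 0.875 m from the base axis. Payload 4.7 kg.
Tool frame: the origin (TCP) lies at the centre of the arm's flange, where the gripper is bolted on; the fingertips stand 182 mm ahead of it and the grasp point (between the pads) lies 164 mm ahead of it; z points along the fingers, y is the line along which they close (so a half turn about z gives the same grasp; the last joint's range is limited). The gripper opens to 87 mm and grips with 3 to 60 N. Pads are 19 mm wide; open, the fingers measure 117 mm over their backs; the gripper's body (75 mm by 190 mm) begins 51 mm behind the grasp point.
Start: joints at [75.693, 18.392, -4.016, 83.108, 1.295, 78.541, -3.26], TCP at [0.169, -0.628, 0.405] pointing down, gripper open.
Joint ranges: [-163.93, 163.93], [-17.29, 119.83], [-79.2, 71.16], [3.27, 140.29], [-89.18, 269.18], [5.43, 117.66], [-154.24, 154.24]. Speed limits (degrees/s): [147.25, 147.25, 180, 180, 180, 180, 180].

## Interface

Orientations are given as [roll, pitch, yaw] about the fixed x, y, z axes, in that order (R = Rz(yaw) Ry(pitch) Rx(roll)).
In Python, from cell import env gives the robot as it stands. The module is installed in compiled form; this text tells all that it offers.
- The arm moves only by the tool step_arm, never from a script. Its argument "steps" is one flat list of numbers, 5 for each row, row after row: the opening, from 0 (shut) to 1 (fully open), then the shift along the tool's x, y, z in mm, then the turn about the tool's z in degrees. In form: [grip, dx, dy, dz, roll, grip, dx, dy, dz, roll, ...]. A call has 1 to 12 rows; each row shifts and turns the commanded pose from where the row before left it, along the tool's axes as they then stand; what a row does not reach is not made up. A row lasts 1/8 s, in which the tool goes at most 62.5 mm and 10.7 degrees, less where a joint would pass 70% of its speed; a pose out of reach is approached as far as the arm can. A call with a gripper value outside its range is refused whole. The fingers move at their own pace and stop on an object; "grip_force" is the grip in N (left out, the last holds). Time passes only in rows, so rows that do not move let the fingers close. It gives the time, the measured TCP pose, the force, the opening and the grip force at its end, in the units of the state.
- env.get_obs(): the state, without advancing time (a new reading comes with each control period).
- env.read_camera(name): name is "scene" or "top"; returns a dict with "image" (480x640x3 uint8, red, green, blue), "camera_matrix" (3x3 intrinsics, pixels), "distortion" ([k1, k2, p1, p2, k3] as OpenCV has them; the pictures are not rectified), "R" (3x3) and "t" (3): a world point X has camera coordinates R X + t. Camera axes: x right, y down, z forward; pixel columns grow to the right and rows downward; lengths in m; the calibration is good to about 2 mm. A picture is of the moment at which its call begins. There is no depth.
- env.sign_off(): hands the job in; it is judged then, once.
The state is a dict: "time_s": time; "qpos": joint angles; "joint_velocities": joint speeds; "effort": joint torques, N m; "tool_pos": TCP position; "tool_rot": TCP orientation; "force": force on the tool from outside, world axes, zero at the start; "wrist_torque": the same for the moment, N m; "grip_width": finger opening in m; "grasp_force": force on a finger pad.
Only numpy, scipy, OpenCV 4.12 (cv2) and the standard library are available. Lean on these libraries where they do the work, as an engineer would, in place of code of your own. Each camera call takes 0.05 s, during which the arm holds its last target. There are 200 camera calls.

## Working session

There is one attempt and no reset: what is moved stays moved. The work goes in short steps, Python scripts to look and compute and a tool call to move; the robot and the scene stay as the last step left them, time stands still between calls to the robot, and variables do not carry over. Pictures are saved under pics/ and viewed, at most 10 in all, crops included, and the job is handed in when it is done.

Besides the shell and the picture viewer there is one more tool, called after "Request:" by a JSON object that holds its "method" and its "body". step_arm: Moves the arm, as the interface text tells. Its arguments: {"type":"object","properties":{"steps":{"type":"array","items":{"type":"number"}},"grip_force":{"type":"number"}},"required":["steps"]}

```bash
mkdir -p pics; cat > h.py <<'E'
import numpy as np, cv2
from cell import env
def shot(n):
    c=env.read_camera(n); return c
def save(c,f): cv2.imwrite('pics/'+f,cv2.cvtColor(c['image'],cv2.COLOR_RGB2BGR))
def ray(c,px):
    R=np.array(c['R']);t=np.array(c['t'])
    p=cv2.undistortPoints(np.array([[px]],float),np.array(c['camera_matrix']),np.array(c['distortion']))[0,0]
    return -R.T@t, R.T@np.array([p[0],p[1],1.])
def onz(c,px,z):
    o,d=ray(c,px); return o+d*(z-o[2])/d[2]
def proj(c,X):
    r,_=cv2.Rodrigues(np.array(c['R'])); return cv2.projectPoints(np.array(X,float).reshape(-1,3),r,np.array(c['t'],float),np.array(c['camera_matrix']),np.array(c['distortion']))[0][:,0]
E
python3 - <<'E'
from h import *
for n in('scene','top'):
    c=shot(n); save(c,n+'0.png'); R=np.array(c['R']);print(n,-R.T@np.array(c['t']),R[2])
o=env.get_obs();print(o)
E
```

```text
scene [0.07691651 1.0280582  0.82514327] [ 0.39357589 -0.69841511 -0.59775777]
top [0.27253966 0.16910394 1.61472931] [ 0.19213914  0.00100713 -0.98136718]
{'time_s': 0.1, 'qpos': array([75.69404651, 18.43327126, -4.01610555, 83.16833556,  1.29412488,
       78.54235262, -3.25955866]), 'joint_velocities': array([ 0.0629557 , -0.13828503,  0.0473514 , -0.16240062,  0.0408382 ,
        0.04584798,  0.02701457]), 'effort': array([-8.09826579e-04, -4.92571199e+01, -4.05682744e-01, -3.13401175e+01,
       -6.42431667e-02,  3.95095150e-02,  8.78225228e-05]), 'tool_pos': array([ 0.16940559, -0.62733512,  0.40378446]), 'tool_rot': array([-1.79901229e+02,  4.55223729e-03,  1.51163728e+01]), 'force': array([-0.04986917, -0.3496429 , -0.75728955]), 'wrist_torque': array([-0.0105249 , -0.00245748,  0.01817927]), 'grasp_force': 0.0, 'grip_width': 0.08684286085842484}
```

View pics/top0.png

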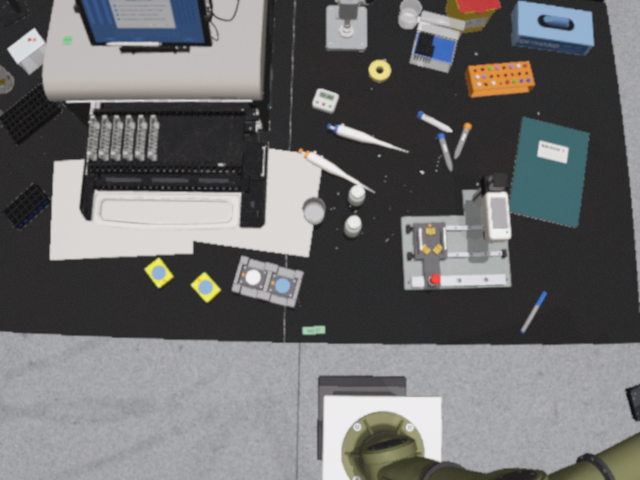

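View pics/scene0.png

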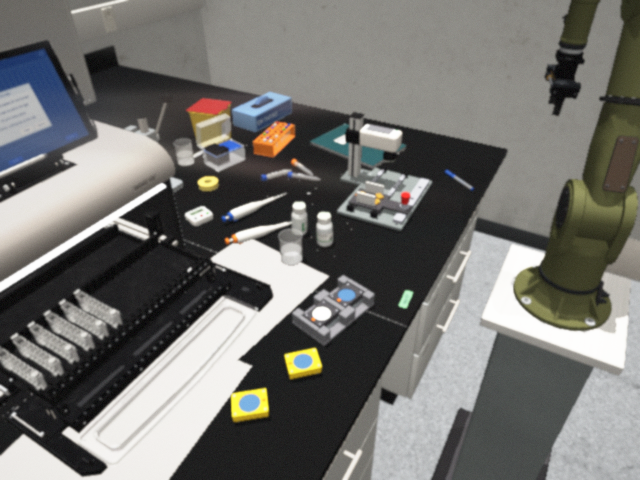

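Top view: the tray is at about (268,281), with the mirror at (283,286) and the white reference at (253,277). The reader is at about (457,252), its knob at (435,281) and the lens head at (497,215). The two yellow look-alikes are on the left. I'll zoom in on tray and reader.

```bash
python3 - <<'E'
from h import *
im=cv2.imread('pics/top0.png')
a=cv2.resize(im[245:315,225:310],None,fx=5,fy=5,interpolation=cv2.INTER_CUBIC)
b=cv2.resize(im[165:300,395:520],None,fx=3,fy=3,interpolation=cv2.INTER_CUBIC)
H=max(a.shape[0],b.shape[0]);f=lambda x:np.vstack([x,np.zeros((H-x.shape[0],x.shape[1],3),np.uint8)])
cv2.imwrite('pics/z0.png',np.hstack([f(a),f(b)]))
c=env.read_camera('top')
hsv=cv2.cvtColor(c['image'],cv2.COLOR_RGB2HSV)
def blobs(name,lo,hi,roi,z,minA=3):
    x0,y0,x1,y1=roi
    m=cv2.inRange(hsv,lo,hi); k=np.zeros_like(m);k[y0:y1,x0:x1]=m[y0:y1,x0:x1]
    n,_,s,ce=cv2.connectedComponentsWithStats(k)
    for i in range(1,n):
        if s[i,4]>=minA: print(name,s[i],ce[i].round(1),onz(c,ce[i],z).round(4))
blobs('mirror',(95,60,90),(125,255,255),(225,245,310,315),.034,20)
blobs('orange tray',(5,120,120),(25,255,255),(225,245,310,315),.034)
blobs('white',(0,0,215),(180,30,255),(225,245,310,315),.034,20)
blobs('orange rd',(8,120,120),(25,255,255),(395,200,470,300),.048)
blobs('red',(0,150,100),(6,255,255),(395,200,470,300),.084)
blobs('traygrey',(0,0,75),(180,60,190),(225,245,310,315),.036,30)
g=cv2.inRange(hsv,(0,0,75),(180,70,255));k=np.zeros_like(g);k[250:312,225:310]=g[250:312,225:310]
k=cv2.morphologyEx(k,cv2.MORPH_CLOSE,np.ones((9,9)))
C=max(cv2.findContours(k,0,2)[0],key=cv2.contourArea);r=cv2.minAreaRect(C);print(r,[onz(c,p,.036)[:2].round(4) for p in cv2.boxPoints(r)])
k=np.zeros_like(g);k[214:294,398:515]=g[214:294,398:515]
k=cv2.morphologyEx(k,cv2.MORPH_CLOSE,np.ones((9,9)))
C=max(cv2.findContours(k,0,2)[0],key=cv2.contourArea);r=cv2.minAreaRect(C);print(r,[onz(c,p,.016)[:2].round(4) for p in cv2.boxPoints(r)])
E
```

```text
mirror [275 278  15  15 181] [282.1 285.1] [0.4427 0.2765 0.034 ]
orange tray [242 274   3   2   5] [242.8 274.4] [0.4695 0.3841 0.034 ]
orange tray [272 282   2   2   4] [272.5 282.5] [0.4492 0.3027 0.034 ]
white [234 245  75  11 430] [281.4 248.1] [0.544  0.2814 0.034 ]
white [246 270  14  14 152] [252.6 276.8] [0.4636 0.3571 0.034 ]
orange rd [428 224   3   3   6] [429.2 224.8] [ 0.6138 -0.1216  0.048 ]
orange rd [426 229   8   6  40] [429.8 231.2] [ 0.596 -0.123  0.048]
orange rd [434 245   8   9  45] [437.3 248.7] [ 0.5477 -0.1429  0.048 ]
orange rd [423 246   6   8  33] [425.4 249.7] [ 0.5445 -0.1101  0.048 ]
red [431 274   9  10  71] [435.  278.6] [ 0.4614 -0.1284  0.084 ]
traygrey [ 225  245   85   63 2349] [267.5 279.3] [0.4574 0.3163 0.036 ]
((270.1697998046875, 270.9056701660156), (66.48250579833984, 61.53752517700195), 15.945395469665527) [array([0.4224, 0.4174]), array([0.586 , 0.3783]), array([0.5387, 0.2017]), array([0.3772, 0.2434])]
((456.3150939941406, 251.3995361328125), (74.35980224609375, 110.91876983642578), 88.26429748535156) [array([ 0.6446, -0.045 ]), array([ 0.6613, -0.3633]), array([ 0.4495, -0.361 ]), array([ 0.4364, -0.05  ])]
```

View pics/z0.png

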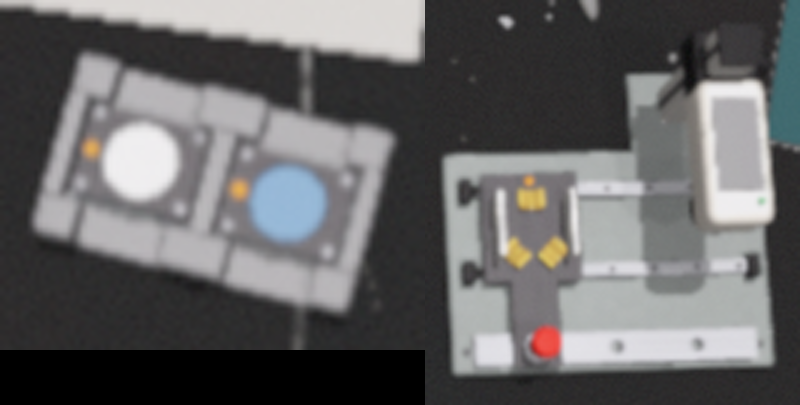

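Crop: the mirror's orange dot is on its +y (left) side. In the reader the seats form a triangle, with the orange dot at the far end and the knob at crop (545,343). Measured checks: the references are 83.3 mm apart (84 expected) and the dot is 27.0 mm from the mirror's centre. Mirror yaw is about 75.7°. I'll move over, and refine the reader from both views.

Request:
{"method": "step_arm", "body": {"steps": [1,41,-32,-2,0,1,41,-32,-2,0,1,41,-32,-2,0,1,41,-32,-2,0,1,41,-32,-2,0,1,41,-32,-2,0,1,41,-32,-2,0,1,41,-32,-2,0,1,41,-32,-2,0,1,0,0,0,-10,1,0,0,0,-10,1,0,0,0,-10]}}

```text
time_s: 1.65
tool_pos: [0.4506, -0.253, 0.4225]
tool_rot: [-180.0, 0.0, 45.5]
force: [-0.6, 0.1, -0.5]
grip_width: 0.0872
grasp_force: 0.0
```

```bash
cat >> h.py <<'E'
def go(P,psi):
    o=env.get_obs();p=np.array(o['tool_pos']);y=np.radians(o['tool_rot'][2]);d=(np.array(P)-p)*1000
    print('at',p.round(4),np.array(o['tool_rot']).round(2),'tool d:',np.round([np.cos(y)*d[0]+np.sin(y)*d[1],np.sin(y)*d[0]-np.cos(y)*d[1],-d[2]],1),'roll',round(o['tool_rot'][2]-psi,1),'w',round(o['grip_width'],4),'F',o['force'].round(1),'t',o['time_s'])
E
python3 - <<'E'
from h import *
go([.4427,.2765,.42],75.7)
im=cv2.imread('pics/scene0.png')
cv2.imwrite('pics/z1.png',cv2.resize(im[160:235,330:440],None,fx=7,fy=7,interpolation=cv2.INTER_CUBIC))
E
```

```text
at [ 0.4506 -0.253   0.4225] [-1.7997e+02  2.0000e-02  4.5470e+01] tool d: [ 372.  -377.     2.5] roll -30.2 w 0.0872 F [-0.6  0.1 -0.5] t 1.65
```

View pics/z1.png

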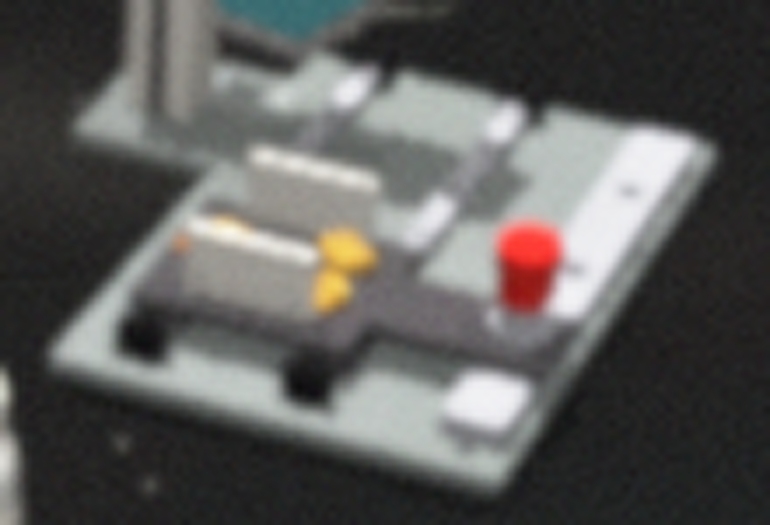

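Scene crop: the knob's top centre is at crop (528,240), the strip's free holes at (575,268) and (630,190), and the guards and seats are visible. This agrees with the top view. On to the mirror.

Request:
{"method": "step_arm", "body": {"steps": [1,36,-26,0,0,1,36,-26,0,0,1,36,-26,0,0,1,36,-26,0,0,1,31,-31,0,0,1,31,-31,0,0,1,31,-31,0,0,1,31,-32,0,0,1,26,-37,0,0,1,26,-37,0,0,1,26,-37,0,0,1,26,-37,0,0]}}

```text
time_s: 3.15
tool_pos: [0.4455, 0.2775, 0.4227]
tool_rot: [180.0, 0.0, 45.1]
force: [0.7, -0.1, -0.6]
grip_width: 0.087
grasp_force: 0.0
```

Request:
{"method": "step_arm", "body": {"steps": [1,0,0,30,-10,1,0,0,30,-10,1,0,0,30,-10.2,1,0,0,0,0]}}

```text
time_s: 3.65
tool_pos: [0.4452, 0.2755, 0.3306]
tool_rot: [-179.8, 0.2, 75.2]
force: [-0.1, 0.2, 1.1]
grip_width: 0.0871
grasp_force: 0.0
```

```bash
python3 - <<'E'
from h import *
go([.4427,.2765,.185],75.7)
c=shot('scene');save(c,'s1.png')
hsv=cv2.cvtColor(c['image'],cv2.COLOR_RGB2HSV)
print(proj(c,[[.4427,.2765,.034],[.4636,.3571,.034],[.4614,-.1284,.084],[.5477,-.1429,.048]]))
m=cv2.inRange(hsv,(95,60,90),(125,255,255));n,_,s,ce=cv2.connectedComponentsWithStats(m)
for i in range(1,n):
    if 30<s[i,4]<2000 and 270<ce[i][0]<400 and 250<ce[i][1]<340: print(s[i],ce[i],onz(c,ce[i],.034))
m=cv2.inRange(hsv,(0,150,100),(6,255,255));n,_,s,ce=cv2.connectedComponentsWithStats(m)
for i in range(1,n):
    if ce[i][0]>380 and ce[i][1]>180 and s[i,4]>20: print('red',s[i],ce[i],onz(c,ce[i],.069))
t=shot('top');h=t['image'][270:292,405:512]
hs=cv2.cvtColor(t['image'],cv2.COLOR_RGB2GRAY)
z=cv2.resize(hs[274:286,445:500],None,fx=1,fy=1);print(z)
E
```

```text
at [0.4452 0.2755 0.3306] [-1.7976e+02  1.6000e-01  7.5220e+01] tool d: [  0.3  -2.6 145.6] roll -0.5 w 0.0871 F [-0.1  0.2  1.1] t 3.65
[[345.89157252 293.91434433]
 [321.2117911  312.38492001]
 [404.95609919 194.34901014]
 [378.84966404 194.92392868]]
[338 289  18  13 185] [346.56216216 294.96216216] [0.43969772 0.27888528 0.034     ]
red [402 193   8  11  68] [404.82352941 197.69117647] [ 0.46261802 -0.13433766  0.069     ]
[[183 182 184 186 185 185 185 187 185 184 184 186 186 186 187 185 184 184
  184 186 187 189 186 185 184 184 185 187 190 190 191 190 190 189 191 191
  189 191 192 194 196 196 196 196 196 195 195 196 197 201 202 203 202 202
  203]
 [197 196 198 198 198 199 201 204 203 202 203 204 203 203 203 203 204 204
  208 208 208 208 209 207 207 207 207 208 209 210 210 209 209 210 209 209
  210 209 211 213 212 212 213 213 213 213 213 213 214 215 215 216 217 216
  216]
 [215 214 214 214 215 215 215 217 218 218 218 218 218 217 217 217 217 219
  219 220 219 219 219 218 219 219 217 218 218 219 219 218 218 219 219 218
  219 218 218 217 215 215 218 219 220 220 219 220 220 220 219 2
[... 1379 characters left out ...]
1 221
  220]
 [226 226 226 226 226 225 226 225 226 225 223 223 221 215 213 215 220 222
  222 223 222 222 221 222 222 221 221 222 221 221 221 221 222 222 221 222
  222 222 222 221 219 217 218 218 217 217 217 218 217 216 214 213 213 213
  212]
 [223 223 223 223 222 223 221 221 221 219 219 219 217 216 215 217 217 217
  217 216 214 213 213 213 213 213 213 213 213 212 211 211 211 210 211 210
  211 211 210 210 203 197 195 194 193 194 194 193 194 191 183 178 178 177
  177]
 [206 205 205 204 205 204 203 202 197 193 190 190 190 189 188 189 189 189
  187 181 176 176 176 173 173 173 174 174 174 171 164 163 165 167 168 169
  168 168 169 167 162 157 155 156 155 155 154 155 156 154 149 146 144 144
  144]]
```

Both views put the mirror within 3 mm, at about (0.4415, 0.2775). Descending to grasp it by its long sides.

Request:
{"method": "step_arm", "body": {"steps": [1,1,-4,30,-0.4,1,0,0,30,0,1,0,0,30,0,1,0,0,25,0,1,0,0,14,0,1,0,0,7,0,1,0,0,0,0,1,0,0,0,0], "grip_force": 15}}

```text
time_s: 4.75
tool_pos: [0.4428, 0.2786, 0.1976]
tool_rot: [179.9, -0.0, 75.7]
force: [-0.1, 1.4, 0.3]
grip_width: 0.0873
grasp_force: 0.0
```

Request:
{"method": "step_arm", "body": {"steps": [0.5,0,0,0,0,0.5,0,0,0,0,0.5,0,0,0,0,0.5,0,0,0,0], "grip_force": 15}}

```text
time_s: 5.25
tool_pos: [0.4424, 0.2783, 0.1967]
tool_rot: [180.0, 0.0, 75.7]
force: [-0.0, -0.2, 0.2]
grip_width: 0.0553
grasp_force: 0.0
```

Request:
{"method": "step_arm", "body": {"steps": [0.4,0,0,2,0,0.3,0,0,0,0,0.2,0,0,0,0,0.2,0,0,0,0,0.2,0,0,0,0], "grip_force": 20}}

```text
time_s: 5.88
tool_pos: [0.4426, 0.2786, 0.1957]
tool_rot: [180.0, 0.0, 75.7]
force: [-1.5, -1.6, 10.2]
grip_width: 0.0498
grasp_force: 20.0
```

```bash
python3 - <<'E'
from h import *
go([.4427,.2765,.26],75.7)
t=shot('top');g=255-cv2.cvtColor(t['image'],cv2.COLOR_RGB2GRAY).astype(float)
for x in (458.6,485.6):
    x0=int(x)-4;w=np.clip(g[276:284,x0:x0+10]-40,0,None);Y,X=np.mgrid[276:284,x0:x0+10]
    p=[(w*X).sum()/w.sum(),(w*Y).sum()/w.sum()];print(p,onz(t,p,.027))
hsv=cv2.cvtColor(t['image'],cv2.COLOR_RGB2HSV)
m=cv2.inRange(hsv,(8,120,120),(28,255,255));n,_,s,ce=cv2.connectedComponentsWithStats(m)
for i in range(1,n):
    if 395<ce[i][0]<470 and 200<ce[i][1]<300: print(s[i],ce[i],onz(t,ce[i],.045))
E
```

```text
at [0.4426 0.2786 0.1957] [1.7995e+02 3.0000e-02 7.5710e+01] tool d: [ -2.    0.6 -64.3] roll 0.0 w 0.0498 F [-1.5 -1.6 10.2] t 5.875
[np.float64(458.95336076817557), np.float64(279.99588477366257)] [ 0.46553596 -0.20581905  0.027     ]
[np.float64(485.5924170616114), np.float64(279.18483412322274)] [ 0.46871592 -0.28057362  0.027     ]
[428 224   3   3   6] [429.16666667 224.83333333] [ 0.61441024 -0.12218375  0.045     ]
[426 229   8   6  40] [429.7  231.15] [ 0.59673804 -0.123356    0.045     ]
[434 245   8   9  45] [437.28888889 248.73333333] [ 0.54822472 -0.14348481  0.045     ]
[423 246   6   8  32] [425.375 249.75 ] [ 0.54483686 -0.11062308  0.045     ]
```

Gripped at 49.8 mm. From strip holes and seats, which agree within 1.5 mm, the nest is at about (0.571, -0.1257) and the reader's yaw is 2.5°. Lifting, carrying to free bench and turning.

Request:
{"method": "step_arm", "body": {"steps": [0.2,0,0,-5,0,0.2,0,0,-10,0,0.2,0,0,-15,0,0.2,0,0,-15,0,0.2,0,0,-15,0,0.2,0,0,-15,0,0.2,-15,4.5,0,0,0.2,-35,10,0,0,0.2,-40,12,0,0,0.2,-40,12,0,0,0.2,-40,12,0,0,0.2,-20,6,0,0]}}

```text
time_s: 7.42
tool_pos: [0.4503, 0.0778, 0.2703]
tool_rot: [180.0, 0.1, 75.5]
force: [-0.1, 0.2, -3.5]
grip_width: 0.0496
grasp_force: 20.0
```

Request:
{"method": "step_arm", "body": {"steps": [0.2,0,0,0,6,0.2,0,0,0,9,0.2,0,0,5,9,0.2,0,0,5,9,0.2,0,0,5,9,0.2,0,0,5,9,0.2,0,0,5,9,0.2,0,0,5,9,0.2,0,0,5,4.2,0.2,0,0,5,0,0.2,0,0,0,0]}}

```text
time_s: 8.8
tool_pos: [0.4501, 0.0803, 0.2297]
tool_rot: [180.0, 0.0, 2.6]
force: [-0.7, -0.4, -3.2]
grip_width: 0.0497
grasp_force: 20.0
```

```bash
python3 - <<'E'
from h import *
go([.45,.08,.1877],2.6)
c=shot('scene');cv2.imwrite('pics/s2.png',cv2.resize(cv2.cvtColor(c['image'],3+1)[160:360,260:460],None,fx=3,fy=3))
E
```

```text
at [0.4501 0.0803 0.2297] [1.8e+02 3.0e-02 2.6e+00] tool d: [-0.1  0.3 42. ] roll 0.0 w 0.0497 F [-0.7 -0.4 -3.2] t 8.8
```

View pics/s2.png

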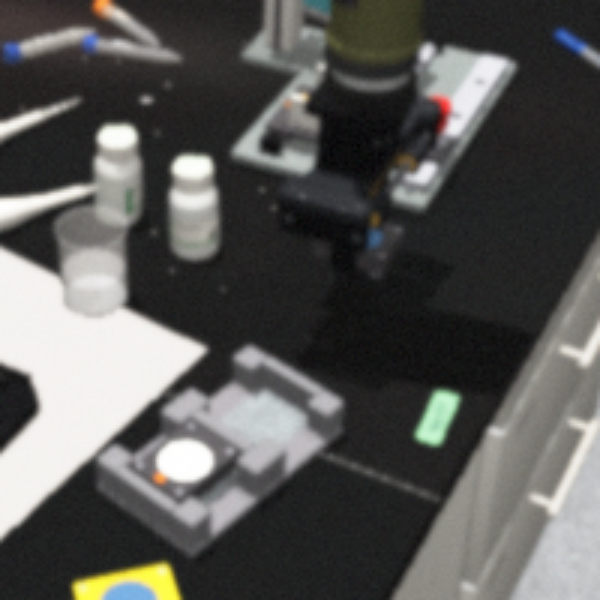

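The mirror is held level in the gripper (blue at crop ~(375,238)), the tray's right well is empty and the white reference has not moved. Lowering onto the bench.

Request:
{"method": "step_arm", "body": {"steps": [0.2,0,0,8,0,0.2,0,0,10,0,0.2,0,0,10,0,0.2,0,0,6,0,0.2,0,0,3,0,0.2,0,0,2,0,0.2,0,0,1,0,0.2,0,0,1,0,0.2,0,0,0,0,0.2,0,0,0,0]}}

```text
time_s: 10.1
tool_pos: [0.4503, 0.0802, 0.1888]
tool_rot: [180.0, -0.0, 2.5]
force: [0.5, -0.3, -2.4]
grip_width: 0.0499
grasp_force: 20.0
```

Request:
{"method": "step_arm", "body": {"steps": [0.2,0,0,1,0,0.2,0,0,0.6,0,0.2,0,0,0,0,0.2,0,0,0,0]}}

```text
time_s: 10.6
tool_pos: [0.4505, 0.0804, 0.1878]
tool_rot: [180.0, -0.0, 2.5]
force: [-2.6, -0.9, 5.1]
grip_width: 0.0499
grasp_force: 20.0
```

Contact with the bench. Releasing, then rising.

Request:
{"method": "step_arm", "body": {"steps": [0.6,0,0,0,0,0.7,0,0,0,0,1,0,0,0,0,1,0,0,0,0,1,0,0,0,0,1,0,0,-20,0,1,0,0,-40,0,1,0,0,-20,0,1,0,0,0,-9,1,0,0,0,-9,1,0,0,0,-9,1,0,0,0,-9]}}

```text
time_s: 12.1
tool_pos: [0.4502, 0.0803, 0.2671]
tool_rot: [180.0, 0.0, 38.8]
force: [-0.0, 0.0, 0.1]
grip_width: 0.0872
grasp_force: 0.0
```

Request:
{"method": "step_arm", "body": {"steps": [1,0,0,0,-9,1,0,0,0,-9,1,0,0,0,-9,1,0,0,0,-9,1,0,0,0,-9,1,0,0,0,-9,1,0,0,0,0]}}

```text
time_s: 12.98
tool_pos: [0.4502, 0.0802, 0.2671]
tool_rot: [-180.0, 0.0, 92.4]
force: [-0.2, -0.3, 0.4]
grip_width: 0.0871
grasp_force: 0.0
```

```bash
python3 - <<'E'
from h import *
go([.4505,.0804,.186],92.5)
for nm in('top','scene'):
    c=shot(nm);save(c,nm+'3.png');hsv=cv2.cvtColor(c['image'],cv2.COLOR_RGB2HSV)
    px=proj(c,[[.4505,.0804,.026]])[0]
    for nn,lo,hi in(('mir',(95,60,70),(125,255,255)),('dot',(5,110,100),(25,255,255))):
        m=cv2.inRange(hsv,lo,hi);n,_,s,ce=cv2.connectedComponentsWithStats(m)
        for i in range(1,n):
            if np.hypot(*(ce[i]-px))<30 and s[i,4]>2: print(nm,nn,s[i],ce[i].round(1),onz(c,ce[i],.026).round(4))
E
```

```text
at [0.4502 0.0802 0.2671] [-179.99    0.     92.42] tool d: [ 0.2  0.3 81.1] roll -0.1 w 0.0871 F [-0.2 -0.3  0.4] t 12.975
scene mir [370 246  17  11 141] [377.8 250.9] [0.4482 0.0816 0.026 ]
scene dot [367 246   4   3   9] [368.3 247.1] [0.477 0.079 0.026]
```

The top view is blocked by the hand. The scene view shows the mirror standing where it was released, with the dot towards +x. I'll grip by the ends and centre it.

Request:
{"method": "step_arm", "body": {"steps": [1,0,0,30,0,1,0,0,30,0,1,0,0,15,0,1,0,0,5.5,0,0.6,0,0,0,0,0.6,0,0,0,0,0.5,0,0,0,0,0.5,0,0,0,0,0.5,0,0,0,0], "grip_force": 12}}

```text
time_s: 14.2
tool_pos: [0.4505, 0.0803, 0.1871]
tool_rot: [180.0, 0.0, 92.5]
force: [-1.5, -0.6, 5.4]
grip_width: 0.0659
grasp_force: 12.0
```

Gripped by the ends (65.9 mm), so x is now centred. I'll let go and step aside once, so the top camera can be compared with this known spot.

Request:
{"method": "step_arm", "body": {"steps": [0.9,0,0,0,0,1,0,0,0,0,1,0,0,0,0,1,0,0,-20,0,1,0,0,-40,0,1,-20,0,-20,0,1,-45,0,0,0,1,-45,0,0,0,1,-45,0,0,0,1,0,0,0,0]}}

```text
time_s: 15.45
tool_pos: [0.4568, -0.0783, 0.2664]
tool_rot: [-180.0, 0.0, 92.1]
force: [-0.2, 0.5, -0.1]
grip_width: 0.0873
grasp_force: 0.0
```

```bash
python3 - <<'E'
from h import *
go([.4505,.0804,.187],92.5)
for nm in('top','scene'):
    c=shot(nm);save(c,nm+'4.png');hsv=cv2.cvtColor(c['image'],cv2.COLOR_RGB2HSV)
    px=proj(c,[[.4505,.0804,.026]])[0]
    for nn,lo,hi in(('mir',(95,60,70),(125,255,255)),('dot',(5,110,100),(25,255,255))):
        m=cv2.inRange(hsv,lo,hi);n,_,s,ce=cv2.connectedComponentsWithStats(m)
        for i in range(1,n):
            if np.hypot(*(ce[i]-px))<30 and s[i,4]>2: print(nm,nn,s[i],ce[i].round(1),onz(c,ce[i],.026).round(4))
E
```

```text
at [ 0.4568 -0.0783  0.2664] [-1.7999e+02  4.0000e-02  9.2140e+01] tool d: [158.8  -0.4  79.4] roll -0.4 w 0.0873 F [-0.2  0.5 -0.1] t 15.45
top mir [348 277  15  15 184] [354.9 283.8] [0.4508 0.0796 0.026 ]
top dot [354 272   2   3   6] [354.5 273. ] [0.4804 0.081  0.026 ]
scene mir [370 246  16  11 140] [377.4 250.7] [0.4494 0.0813 0.026 ]
scene dot [366 246   4   3  11] [367.6 246.9] [0.479  0.0791 0.026 ]
```

The top camera is within 0.8 mm of truth. Corrected nest: (0.571, -0.125), yaw 2.5°. Re-gripping by the ends.

Request:
{"method": "step_arm", "body": {"steps": [1,40,0,0,-0.2,1,45,0,0,0,1,45,0,0,0,1,28,-0.5,20,0,1,0,0,35,0,1,0,0,18,0,1,0,0,6.5,0,1,0,0,0,0]}}

```text
time_s: 16.55
tool_pos: [0.449, 0.0841, 0.1873]
tool_rot: [-180.0, -0.0, 92.8]
force: [0.4, 0.2, -1.1]
grip_width: 0.087
grasp_force: 0.0
```

Request:
{"method": "step_arm", "body": {"steps": [0.8,0,0,0,0,0.6,0,0,0,0,0.5,0,0,0,0,0.5,0,0,0,0,0.5,0,0,0,0], "grip_force": 20}}

```text
time_s: 17.18
tool_pos: [0.4495, 0.0831, 0.1875]
tool_rot: [180.0, 0.0, 92.7]
force: [0.1, -0.2, 4.0]
grip_width: 0.0657
grasp_force: 20.0
```

Request:
{"method": "step_arm", "body": {"steps": [0.5,0,0,-5,0,0.5,0,0,-10,0,0.5,0,0,-15,0,0.5,0,0,-20,0,0.5,0,0,-20,0,0.5,0,0,-20,0,0.5,0,0,-13,0,0.5,-13,7,0,0,0.5,-25,13,0,0,0.5,-34,18,0,0,0.5,-34,18,0,0,0.5,-34,18,0,0]}}

```text
time_s: 18.68
tool_pos: [0.5305, -0.057, 0.2884]
tool_rot: [-179.9, -0.0, 92.6]
force: [1.3, 0.6, -2.5]
grip_width: 0.0657
grasp_force: 20.0
```

Request:
{"method": "step_arm", "body": {"steps": [0.5,-34,18,0,0,0.5,-25,13,0,0,0.5,-12,7,0,0,0.5,0,0,0,0,0.5,0,0,0,0]}}

```text
time_s: 19.3
tool_pos: [0.5707, -0.121, 0.2897]
tool_rot: [-179.9, -0.1, 92.8]
force: [0.0, 0.4, -2.8]
grip_width: 0.0658
grasp_force: 20.0
```

```bash
python3 - <<'E'
from h import *
go([.571,-.1222,.29],92.5)
c=shot('scene');cv2.imwrite('pics/s5.png',cv2.resize(cv2.cvtColor(c['image'],4)[130:250,310:450],None,fx=5,fy=5,interpolation=cv2.INTER_CUBIC))
E
```

```text
at [ 0.5707 -0.121   0.2897] [-1.7993e+02 -5.0000e-02  9.2810e+01] tool d: [-1.2  0.3 -0.3] roll 0.3 w 0.0658 F [ 0.   0.4 -2.8] t 19.3
```

View pics/s5.png

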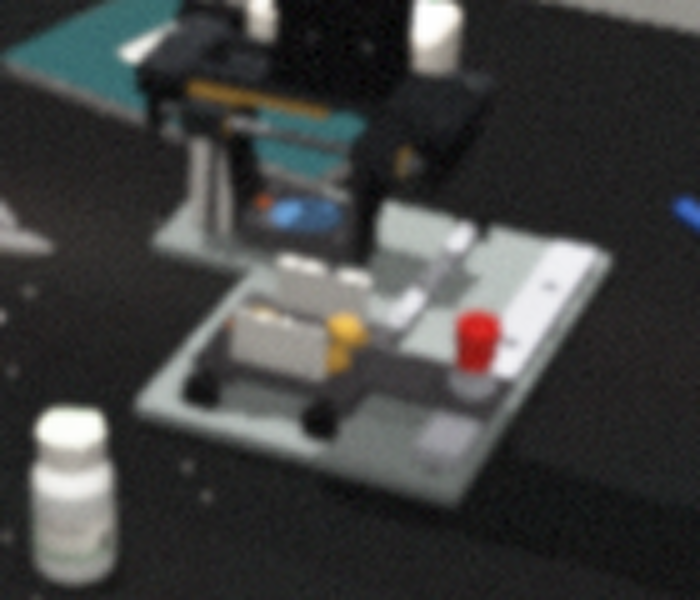

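The mirror hangs level above the nest with its dot (crop 263,200) at the far end, and nothing is in the way. Lowering between the guards.

Request:
{"method": "step_arm", "body": {"steps": [0.5,-1.2,0.3,5,0.3,0.5,0,0,10,0,0.5,0,0,12,0,0.5,0,0,10,0,0.5,0,0,6,0,0.5,0,0,3,0,0.5,0,0,0,0,0.5,0,0,0,0]}}

```text
time_s: 20.35
tool_pos: [0.5717, -0.1235, 0.2445]
tool_rot: [180.0, 0.0, 92.4]
force: [-0.5, 0.6, -3.8]
grip_width: 0.0656
grasp_force: 20.0
```

```bash
python3 - <<'E'
from h import *
go([.571,-.1222,.2295],92.5)
c=shot('scene');hsv=cv2.cvtColor(c['image'],cv2.COLOR_RGB2HSV)
o=env.get_obs();z=o['tool_pos'][2]-.1875+.026
px=proj(c,[[.571,-.125,z]])[0];print(px)
for nn,lo,hi in(('mir',(95,60,70),(125,255,255)),('dot',(5,110,100),(25,255,255))):
    m=cv2.inRange(hsv,lo,hi);n,_,s,ce=cv2.connectedComponentsWithStats(m)
    for i in range(1,n):
        if np.hypot(*(ce[i]-px))<25 and s[i,4]>2: print(nn,s[i],ce[i].round(1),onz(c,ce[i],z).round(4))
E
```

```text
at [ 0.5717 -0.1235  0.2445] [1.7996e+02 2.0000e-02 9.2410e+01] tool d: [ 1.3 -0.6 15. ] roll -0.1 w 0.0656 F [-0.5  0.6 -3.8] t 20.35
[369.97018245 185.62608673]
mir [363 182  15   8  90] [369.9 185.5] [ 0.5714 -0.1256  0.083 ]
dot [365 165   8   3   9] [368.4 165.7] [ 0.6276 -0.2347  0.083 ]
dot [361 182   2   2   4] [361.5 182.5] [ 0.6009 -0.1292  0.083 ]
dot [376 195   7  10  42] [378.4 199. ] [ 0.5185 -0.0694  0.083 ]
```

Measured mirror position (0.5714, -0.1256) agrees with the arm. I'll correct by 1 mm and lower slowly.

Request:
{"method": "step_arm", "body": {"steps": [0.5,1.0,-0.6,3,0,0.5,0,0,3,0,0.5,0,0,2,0,0.5,0,0,2,0,0.5,0,0,1,0,0.5,0,0,1,0,0.5,0,0,0,0,0.5,0,0,0,0]}}

```text
time_s: 21.4
tool_pos: [0.5708, -0.1225, 0.2322]
tool_rot: [180.0, 0.0, 92.4]
force: [0.4, -0.5, -2.7]
grip_width: 0.0661
grasp_force: 20.0
```

Request:
{"method": "step_arm", "body": {"steps": [0.5,0,0,1,0,0.5,0,0,0.8,0,0.5,0,0,0.5,0,0.5,0,0,0,0,0.5,0,0,0,0]}}

```text
time_s: 22.02
tool_pos: [0.571, -0.1224, 0.2301]
tool_rot: [180.0, 0.0, 92.4]
force: [0.6, -0.3, -1.3]
grip_width: 0.066
grasp_force: 20.0
```

Request:
{"method": "step_arm", "body": {"steps": [0.5,0,0,0.6,0,0.5,0,0,0.4,0,0.5,0,0,0,0,0.5,0,0,0,0], "grip_force": 8}}

```text
time_s: 22.52
tool_pos: [0.5711, -0.1224, 0.2298]
tool_rot: [180.0, 0.0, 92.4]
force: [-1.6, 0.2, 6.1]
grip_width: 0.0659
grasp_force: 8.1
```

Bearing on the seats. Releasing gently and rising.

Request:
{"method": "step_arm", "body": {"steps": [0.78,0,0,0,0,0.8,0,0,0,0,0.95,0,0,0,0,1,0,0,0,0,1,0,0,0,0,1,0,0,-10,0,1,0,0,-25,0,1,0,0,-35,0,1,0,0,-30,0], "grip_force": 3}}

```text
time_s: 23.65
tool_pos: [0.5709, -0.1223, 0.3308]
tool_rot: [179.9, 0.0, 92.4]
force: [0.7, -0.6, 0.0]
grip_width: 0.0872
grasp_force: 0.0
```

```bash
python3 - <<'E'
from h import *
go([.4611,-.130,.25],2.5)
c=shot('scene');hsv=cv2.cvtColor(c['image'],cv2.COLOR_RGB2HSV);z=.068
px=proj(c,[[.571,-.125,z]])[0];print(px)
for nn,lo,hi in(('mir',(95,60,70),(125,255,255)),('dot',(5,110,100),(25,255,255)),('red',(0,150,100),(6,255,255))):
    m=cv2.inRange(hsv,lo,hi);n,_,s,ce=cv2.connectedComponentsWithStats(m)
    for i in range(1,n):
        if np.hypot(*(ce[i]-px))<45 and s[i,4]>2: print(nn,s[i],ce[i].round(1),onz(c,ce[i],z).round(4))
cv2.imwrite('pics/s6.png',cv2.resize(cv2.cvtColor(c['image'],4)[150:230,330:440],None,fx=7,fy=7,interpolation=cv2.INTER_CUBIC))
E
```

```text
at [ 0.5709 -0.1223  0.3308] [1.7993e+02 2.0000e-02 9.2430e+01] tool d: [  -3.1 -110.1   80.8] roll 89.9 w 0.0872 F [ 0.7 -0.6  0. ] t 23.65
[369.69452961 189.97222412]
mir [364 187  14   7  79] [370.3 189.9] [ 0.5695 -0.1262  0.068 ]
dot [361 187   3   2   5] [361.8 187.4] [ 0.5981 -0.1269  0.068 ]
dot [376 196   7   9  30] [378.9 199.8] [ 0.5245 -0.0882  0.068 ]
red [402 193   7  11  68] [404.8 197.8] [ 0.463  -0.1354  0.068 ]
```

View pics/s6.png

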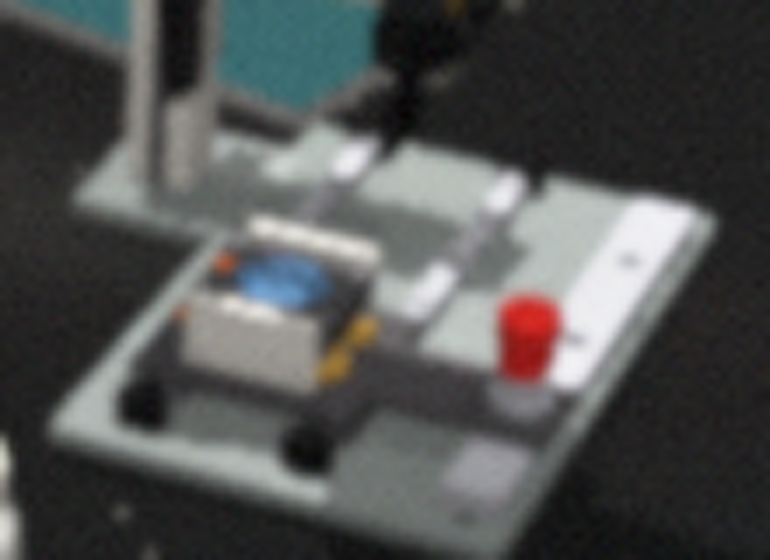

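The mirror lies level between the guards, with orange dot and plate dot at the same end and the knob free at (404.8,197.8). Seated at the expected height. Next the knob: predicted at (0.461, -0.1297), top view (0.4614, -0.1284).

Request:
{"method": "step_arm", "body": {"steps": [1,-0.5,-27.5,0,0,1,-0.5,-27.5,0,0,1,-0.5,-27.5,0,0,1,-0.5,-27,0,0,1,0,0,0,10,1,0,0,0,10,1,0,0,0,10,1,0,0,0,10,1,0,0,0,10,1,0,0,0,10,1,0,0,0,10,1,0,0,0,10]}}

```text
time_s: 25.2
tool_pos: [0.4616, -0.1288, 0.3294]
tool_rot: [180.0, -0.0, 12.1]
force: [-0.4, 0.2, 0.6]
grip_width: 0.0871
grasp_force: 0.0
```

Request:
{"method": "step_arm", "body": {"steps": [1,0,0,0,10,1,0,0,10,0,1,0,0,20,0,1,0,0,10,0,1,0,0,0,0,1,0,0,0,0]}}

```text
time_s: 25.95
tool_pos: [0.4617, -0.1291, 0.2893]
tool_rot: [180.0, -0.0, 2.5]
force: [0.3, -0.3, 0.6]
grip_width: 0.0871
grasp_force: 0.0
```

```bash
python3 - <<'E'
from h import *
go([.4612,-.1292,.238],2.5)
E
```

```text
at [ 0.4617 -0.1291  0.2893] [ 1.7998e+02 -4.0000e-02  2.4600e+00] tool d: [-0.6  0.1 51.3] roll -0.0 w 0.0871 F [ 0.3 -0.3  0.6] t 25.95
```

Request:
{"method": "step_arm", "body": {"steps": [1,-0.5,0,20,0,1,0,0,20,0,1,0,0,11,0,1,0,0,0,0,0.5,0,0,0,0,0.3,0,0,0,0,0.2,0,0,0,0,0.1,0,0,0,0,0.1,0,0,0,0,0.1,0,0,0,0,0.1,0,0,0,0], "grip_force": 40}}

```text
time_s: 27.32
tool_pos: [0.461, -0.1292, 0.2379]
tool_rot: [180.0, 0.0, 2.4]
force: [0.1, -0.6, 1.4]
grip_width: 0.0271
grasp_force: 40.0
```

Knob gripped with almost no side force. Pulling it up 13 mm.

Request:
{"method": "step_arm", "body": {"steps": [0.1,0,0,-3,0,0.1,0,0,-4,0,0.1,0,0,-4,0,0.1,0,0,-2,0,0.1,0,0,-0.7,0,0.1,0,0,0,0,0.1,0,0,0,0]}}

```text
time_s: 28.2
tool_pos: [0.4609, -0.129, 0.2514]
tool_rot: [-180.0, 0.0, 2.4]
force: [3.8, -0.3, -10.5]
grip_width: 0.0268
grasp_force: 40.0
```

Force 10.5 N at 13.5 mm lift matches the spring, so the pin is clear. Sliding along the reader's -y (tool +y).

Request:
{"method": "step_arm", "body": {"steps": [0.1,0,2,0,0,0.1,0,4,0,0,0.1,0,7,0,0,0.1,0,10,0,0,0.1,0,12,0,0,0.1,0,12,0,0,0.1,0,12,0,0,0.1,0,12,0,0,0.1,0,12,0,0,0.1,0,10,0,0,0.1,0,7,0,0,0.1,0,4,0,0]}}

```text
time_s: 29.7
tool_pos: [0.4653, -0.2335, 0.2515]
tool_rot: [-180.0, 0.0, 2.4]
force: [2.4, 2.2, -10.2]
grip_width: 0.0271
grasp_force: 40.0
```

```bash
python3 - <<'E'
from h import *
a=np.radians(2.43)
go([.461+.15*np.sin(a),-.129-.15*np.cos(a),.2514],2.4)
E
```

```text
at [ 0.4653 -0.2335  0.2515] [-1.8e+02  2.0e-02  2.4e+00] tool d: [ 0.2 45.4  0.1] roll -0.0 w 0.0271 F [  2.4   2.2 -10.2] t 29.7
```

Request:
{"method": "step_arm", "body": {"steps": [0.1,0,5,0,0,0.1,0,8,0,0,0.1,0,10,0,0,0.1,0,9,0,0,0.1,0,6,0,0,0.1,0,4,0,0,0.1,0,2.5,0,0,0.1,0,0,0,0,0.1,0,0,0,0]}}

```text
time_s: 30.82
tool_pos: [0.4671, -0.2778, 0.2516]
tool_rot: [179.9, 0.0, 2.4]
force: [1.2, -0.5, -9.9]
grip_width: 0.0272
grasp_force: 40.0
```

```bash
python3 - <<'E'
from h import *
a=np.radians(2.43)
go([.461+.15*np.sin(a),-.129-.15*np.cos(a),.2379],2.4)
E
```

```text
at [ 0.4671 -0.2778  0.2516] [1.7995e+02 2.0000e-02 2.4100e+00] tool d: [ 0.2  1.1 13.7] roll 0.0 w 0.0272 F [ 1.2 -0.5 -9.9] t 30.825
```

Within about 1 mm of the hole. I'll finish the slide and lower the pin while still holding it.

Request:
{"method": "step_arm", "body": {"steps": [0.1,0,1,0,0,0.1,0,0,3,0,0.1,0,0,4,0,0.1,0,0,4,0,0.1,0,0,2,0,0.1,0,0,0.7,0,0.1,0,0,0,0,0.1,0,0,0,0]}}

```text
time_s: 31.82
tool_pos: [0.4672, -0.2789, 0.238]
tool_rot: [180.0, 0.0, 2.4]
force: [-1.5, -1.7, -4.8]
grip_width: 0.0271
grasp_force: 40.0
```

The pin is at home height with the 5 N of the home position. Releasing and withdrawing.

Request:
{"method": "step_arm", "body": {"steps": [0.4,0,0,0,0,0.6,0,0,0,0,0.8,0,0,0,0,1,0,0,0,0,1,0,0,0,0,1,0,0,-20,0,1,0,0,-30,0,1,0,0,-30,0,1,-25,-25,0,0,1,-20,20,0,0,1,0,40,0,0,1,0,40,0,0]}}

```text
time_s: 33.33
tool_pos: [0.4256, -0.3562, 0.3199]
tool_rot: [179.8, -0.1, 2.4]
force: [0.3, -0.3, 0.8]
grip_width: 0.087
grasp_force: 0.0
```

```bash
python3 - <<'E'
from h import *
go([.45,-.3,.33],2.4)
c=shot('scene');hsv=cv2.cvtColor(c['image'],cv2.COLOR_RGB2HSV)
m=cv2.inRange(hsv,(0,150,100),(6,255,255));n,_,s,ce=cv2.connectedComponentsWithStats(m)
print('expect',proj(c,[[.463+.00636,-.1354-.1499,.068]]))
for i in range(1,n):
    if ce[i][0]>380 and ce[i][1]>100 and s[i,4]>20: print('red',s[i],ce[i],onz(c,ce[i],.068))
cv2.imwrite('pics/s7.png',cv2.resize(cv2.cvtColor(c['image'],4)[110:230,320:450],None,fx=5,fy=5,interpolation=cv2.INTER_CUBIC))
E
```

```text
at [ 0.4256 -0.3562  0.3199] [ 1.7985e+02 -7.0000e-02  2.4400e+00] tool d: [ 26.8 -55.2 -10.1] roll 0.0 w 0.087 F [ 0.3 -0.3  0.8] t 33.325
expect [[420.76692867 175.01721977]]
red [417 169  10  12  91] [421.16483516 173.7032967 ] [ 0.47119767 -0.29384297  0.068     ]
```

View pics/s7.png

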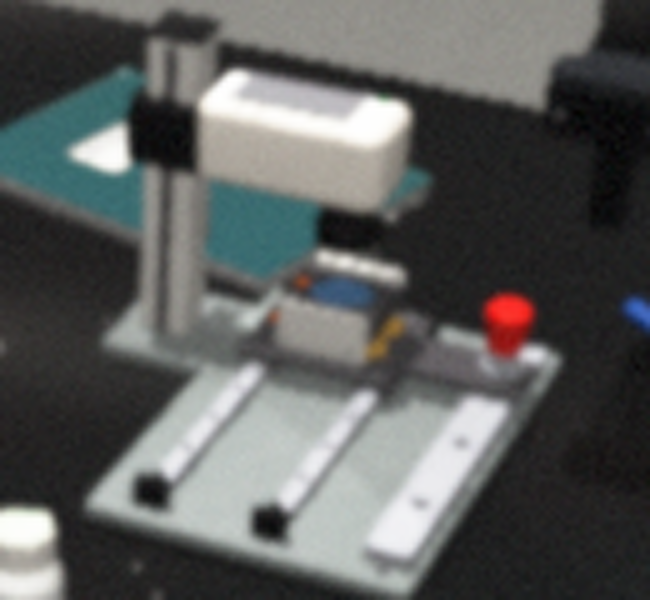

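The carriage stands under the lens with the mirror flat in the nest (crop 345,292) and the knob at crop (508,325). The knob's red patch came out a pixel high, so I'll check its height against the start image by its top and bottom edges.

```bash
python3 - <<'E'
from h import *
c=shot('scene');t=shot('top')
K0=np.array([.4612,-.1292]);K1=K0+[.00636,-.1499]
def edges(im,K,zs=(.084,.069,.054)):
    p=proj(c,[[*K,z] for z in zs]);f=im.astype(float);r=f[:,:,0]-(f[:,:,1]+f[:,:,2])/2
    x=int(round(p[1,0]));pr=r[int(p[0,1])-10:int(p[2,1])+10,x-1:x+2].mean(1);print(p.round(1).tolist(),int(p[0,1])-10,pr.round().astype(int))
edges(cv2.imread('pics/scene0.png')[:,:,::-1],K0);edges(c['image'],K1)
for im,K in((cv2.imread('pics/top0.png')[:,:,::-1],K0),(t['image'],K1)):
    hsv=cv2.cvtColor(np.ascontiguousarray(im),cv2.COLOR_RGB2HSV);m=cv2.inRange(hsv,(0,150,100),(6,255,255));px=proj(t,[[*K,.084]])[0]
    n,_,s,ce=cv2.connectedComponentsWithStats(m)
    for i in range(1,n):
        if np.hypot(*(ce[i]-px))<15 and s[i,4]>20: print('top',s[i],ce[i],px,onz(t,ce[i],.084))
E
```

```text
[[405.1, 194.2], [404.6, 198.6], [404.1, 203.0]] 184 [ -4  -5  -4  -4  -6  -4   9  59 124 177 194 198 196 184 145 126 123 123
 121 101  60  19   2  -1  -3  -1   0   1]
[[421.2, 171.5], [420.7, 175.7], [420.1, 179.9]] 161 [ -2   0   0   0   0   1  10  56 150 202 206 205 203 188 150 130 126 125
 120  93  49  14   0  -1  -1   0   1   2]
top [431 274   9  10  72] [435.         278.68055556] [435.32981877 278.69164085] [ 0.46121679 -0.12832134  0.084     ]
top [485 273  10   9  72] [489.69444444 277.13888889] [490.91419668 277.04664349] [ 0.46727284 -0.27576432  0.084     ]
```

The knob's edges sit where they did at the start to within 0.4 px (about 1 mm), so the pin is home. The arm measured 149.7 mm of travel. Handing in.

```bash
python3 -c "
from cell import env
print(env.sign_off())"
```

```text
the job is handed in; nothing more can be done
None
```

The job is handed in: the mirror sits in the nest with its dots at the same end, and the carriage is pinned under the lens with the plunger home; the sign-off gave no verdict, so these are from my own measurements (149.7 mm travel by the arm, 147.5 mm by the top camera).

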